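# Hang the wash pail in the tipping cradle and empty the mixing balls into the tray

### The job

Pick the white pail of mixing balls up by its wire bail and hang it by its two side pins in the notches of the tipping cradle, with its grip tab on the side away from the tray's long end. Let go of the bail, take the grip tab on the pail's bottom rim and tip the pail up, well past level, so that all three balls end up in the tray; do not tip the pail anywhere but in the cradle. Let it back down so that it hangs upright, empty and still in the notches, and leave the paint can, the tape roll and the jar lid where they are.

Things in the scene. Friction and masses are not known exactly. Their poses are not given: they have to be found in the camera images.
- pail: White round plastic pail, 100 mm tall, open top; outside radius 46 mm at the bottom, 54 mm at the rim, wall 3 mm, 0.2 to 0.4 kg. Origin: centre of its underside; z up its axis; y along its two side pins; x away from the grip tab. It starts upright on the bench with the three balls in it, its tab towards the robot (x within 0.5 rad of world x).
- pail_axis (a point): Middle of the line through the two side pins, on the pail's axis, 85 mm above its underside; axes as the pail's. The steel pins, 12 mm diameter, stick out along +y and -y to 102 mm from the axis. Loaded or empty, the pail hangs upright from its pins; let go while leaning, it swings for a second or two.
- tab (a point): Grip point of the white tab on the pail's bottom rim: an upright plate 12 mm thick (along pail y), 26 mm high, standing out along pail -x to 102 mm from the axis. This point: 86 mm from the axis, 14 mm above the underside; axes as the pail's. Held lightly (6 N) across its thickness it pivots between the fingers; the wall above flares out, so come in slanting down towards the pail.
- bail: Wire bail (carrying handle), hinged on the pins 69 mm either side of the axis. Origin: same point as pail_axis; y along the pins; z towards its grip. Its angle is about pail +y: 0 upright, positive leaning to pail +x (away from the tab), stops at 1.1 rad either way. Stiff hinge (0.04 N m): stays where it is left. Starts anywhere from -1.05 to 1.05 rad.
- bail_grip (a point): Centre of the bail's black round grip, 14 mm diameter, 70 mm long along y, 100 mm from the pin line. Pinched hard it hardly turns between the fingers, so the lifted pail may hang a little aslant or to one side; about 20 N is enough to carry it.
- cradle: Fixed tipping cradle: steel tray, walls 45 mm high and 4 mm thick, with a grey upright on each long side. Origin on the bench midway between the uprights; x along the tray to its long end (it reaches from x = -55 to +205 mm; 156 mm wide), y from upright to upright, z up. x within 0.3 rad of world x. Uprights: 12 mm thick, 80 to 92 mm either side of the centre, 66 mm wide, about 165 mm high.
- cradle_axis (a point): Where pail_axis lies when the pins rest in both notches: midway between the uprights, 140 mm above the bench; axes as the cradle's. Each notch is a 45-degree V, 40 mm wide at the top of its upright, into a slot 16 mm wide. The hung pail's underside is 55 mm above the bench. To pour, it turns about this y axis: mouth to +x, tab back (-x) and up.
- tray_floor (a point): Centre of the tray's inner floor (4 mm above the bench); axes as the cradle's; inside 252 x 148 mm.
- ball0: A dark rubber-coated mixing ball, 34 mm diameter, about 50 g, starts in the pail; its origin turns with it.
- ball0_center (a point): Centre of that ball.
- ball1: A dark rubber-coated mixing ball, 34 mm diameter, about 50 g, starts in the pail; its origin turns with it.
- ball1_center (a point): Centre of that ball.
- ball2: A dark rubber-coated mixing ball, 34 mm diameter, about 50 g, starts in the pail; its origin turns with it.
- ball2_center (a point): Centre of that ball.
- can: Bystander: closed steel paint can, 84 mm diameter, 100 mm tall; origin at its underside.
- tape: Bystander: roll of tape lying flat, 100 mm diameter, 25 mm high; origin at its underside.
- lid: Bystander: small flat jar lid lying on the bench, 70 mm diameter, 14 mm high; origin at its underside.
There are look-alikes about, which are no part of the job. Leave any pink or yellow look-alike of the ball0 alone.

How it is judged:
On the way, in this order (a step that is already met when the one before it is completed fails the run):
1. the pail hangs upright in the cradle, both pins at the bottom of their notches (x of pail_axis in the frame of cradle_axis between -0.007 and 0.007 m and y of pail_axis in the frame of cradle_axis between -0.015 and 0.015 m and z of pail_axis in the frame of cradle_axis between -0.007 and 0.007 m and angle between the y axis of pail and the y axis of cradle, either way round below 0.12 rad and angle between pail's own z axis and vertical below 0.25 rad), for 0.2 s.
2. with its pins in the notches and the bail let go, the pail is tipped more than 100 degrees from upright by the fingers (x of pail_axis in the frame of cradle_axis between -0.012 and 0.012 m and z of pail_axis in the frame of cradle_axis between -0.01 and 0.014 m and angle between pail's own z axis and vertical above 1.75 rad and contact force between the fingers and bail below 0.5 N and contact force between the fingers and pail above 0.3 N), for 0.1 s.
At the end, for the whole second after the job is handed in: All three balls lie in the tray (centres within its walls and lower than 35 mm above its floor, nearly at rest), and the pail hangs upright (within 0.25 rad) and still in the cradle with both pins at the bottom of the notches (within 7 mm) (all of step 1 and linear speed of pail below 0.05 m/s and x of ball0_center in the frame of tray_floor between -0.13 and 0.13 m and y of ball0_center in the frame of tray_floor between -0.078 and 0.078 m and z of each of ball0_center, ball1_center, ball2_center in the frame of tray_floor below 0.035 m and linear speed of each of ball0, ball1, ball2 below 0.15 m/s and x of ball1_center in the frame of tray_floor between -0.13 and 0.13 m and y of ball1_center in the frame of tray_floor between -0.078 and 0.078 m and x of ball2_center in the frame of tray_floor between -0.13 and 0.13 m and y of ball2_center in the frame of tray_floor between -0.078 and 0.078 m); the robot touches nothing.
It fails at once if the pail tipped more than 0.7 rad away from the cradle (angle between pail's own z axis and vertical above 0.7 rad and distance between pail_axis and cradle_axis above 0.03 m).
It fails at once if the can pushed more than 40 mm (distance of can from where it was at the start of the episode above 0.04 m).
It fails at once if the tape pushed more than 40 mm (distance of tape from where it was at the start of the episode above 0.04 m).
It fails at once if the lid pushed more than 40 mm (distance of lid from where it was at the start of the episode above 0.04 m).
It also fails if it takes over 72 s, if anything falls off the work surface, if the arm or the gripper's body presses on something with over 40 N, if the wrist force passes 120 N, or if a joint passes its speed limit or range.

### The arm

A 6-joint arm with a two-finger parallel gripper is mounted at the origin on the work surface. World frame = base frame: x ahead of the robot, y to its left, z up, the work surface at z = 0. Lengths are in m, angles in rad, forces in N, time in s.
With the tool pointing down it reaches from about 0.35 to 0.925 m from the base axis. Payload 6.4 kg.
Tool frame: the origin (TCP) lies midway between the tips of the shut fingers; the grasp point (between the pads) lies 19 mm behind it; z points along the fingers, y is the line along which they close (so a half turn about z gives the same grasp; the last joint's range is limited). The gripper opens to 85 mm and grips with 20 to 120 N. Pads are 22 mm wide; open, the fingers measure 114 mm over their backs; the gripper's body (76 mm by 85 mm) begins 54 mm behind the grasp point. The pads swing forward as they close: fully open they stand 13 mm farther back than shut.
Start: joints at [-1.296, 0.245, 1.558, -0, 1.339, -0.174], TCP at [0.282, -0.586, 0.231] pointing down, gripper open.
Joint ranges: [-3.13, 3.13], [-1.02, 2.26], [0.13, 2.54], [-0.95, 4.09], [0.21, 2.88], [-2.74, 2.74]. Speed limits (rad/s): [2.57, 2.57, 3.14, 3.14, 3.14, 3.14].

### API

Orientations are given as a unit quaternion [x, y, z, w].
In Python, from workcell import robot, eyes gives the robot as it stands.
- The arm moves only by the tool arm_command, never from a script. Its argument "increments" is a list of rows, each a list of 5 numbers: the shift along the world's x, y, z normalised to -1 to 1, where 1 is 6 cm, then the turn about the world's z normalised to -1 to 1, where 1 is 0.1 rad, then the gripper's target within -1 to 1 (fully open at 1, half-way at 0, shut at -1). A call has 1 to 12 rows; each row shifts and turns the commanded pose from where the row before left it; what a row does not reach is not made up. A row lasts 1/8 s, in which the tool goes at most 62.5 mm and 10.7 degrees, less where a joint would pass 70% of its speed; a pose out of reach is approached as far as the arm can. A call with a number of a shift or a turn outside -1 to 1 is refused whole. A call with a gripper value outside its range is refused whole. The fingers move at their own pace and stop on an object; the grip force is fixed at half the most. Time passes only in rows, so rows that do not move let the fingers close. It gives the time, the measured TCP pose, the force, the opening and the grip force at its end, in the units of the state.
- robot.observe(): the state, without advancing time (a new reading comes with each control period).
- eyes.get_image(name): name is "side" or "top" or "wrist"; returns the picture (400x640x3 uint8, blue, green, red); there is no depth.
- eyes.get_calibration(name): a dict with "fx", "fy", "cx", "cy" (pixels), "k1" (the pictures are not rectified: a ray, as slopes to the right and down, at radius r is drawn at 1 + k1 r^2 times it, then the intrinsics apply), "camera_from_world" (4x4, takes a point from world to camera coordinates); the wrist camera has in their place "T_tool_cam" (4x4, takes a point from camera to tool coordinates, whose origin is the TCP and whose axes are the flange's). Camera axes: x right, y down, z forward; pixel columns grow to the right and rows downward; lengths in m; the calibration is good to about 2 mm. A picture is of the moment at which its call begins: read the wrist's pose just before it. get_calibration takes no time and is no camera call.
- robot.sign_off(): hands the job in; it is judged then, once.
Trained networks look in the newest picture that a camera, given by its name, has taken for a name from the list of things; names that differ only in an ending like _2 or _b are one class to them, and where a whole thing is asked for, a point or a joint stands for the part that bears it (a point fixed in the world has none). Each returns a list of dicts, best first, with "score" (0 to 1); they miss things now and then, are a little off and sometimes report something else, mostly with a low value. They report only what shows in the picture. A call takes as long as a camera call. They do not tell look-alikes from the thing itself.
- eyes.recognise(camera, name): "point" ([row, column] in pixels, amid what is visible of it).
- eyes.tip_of(camera, name): "point" ([row, column] in pixels: a listed point, or the origin of a listed thing).
The state is a dict: "time": time; "q": joint angles; "joint_velocities": joint speeds; "joint_torque": joint torques, N m; "ee_pos": TCP position; "orientation": TCP orientation; "wrist_force": force on the tool from outside, world axes, zero at the start; "wrist_torque": the same for the moment, N m; "opening": finger opening in m; "grasp_force": force on a finger pad.
Only numpy, scipy, OpenCV 4.12 (cv2) and the standard library are available. Lean on these libraries where they do the work, as an engineer would, in place of code of your own. Each camera call takes 0.05 s, during which the arm holds its last target. There are 200 camera calls.

## Working session

There is one attempt and no reset: what is moved stays moved. The work goes in short steps, Python scripts to look and compute and a tool call to move; the robot and the scene stay as the last step left them, time stands still between calls to the robot, and variables do not carry over. Pictures are saved under pics/ and viewed, at most 13 in all, crops included, and the job is handed in when it is done.

Besides the shell and the picture viewer there is one more tool, called after "Emit:" as a command line: name --pt "numbers of a row" for each row, then --argument value for the rest. arm_command: Moves the arm, as the interface text tells. Scaled input: -1 to 1 covers 6 cm each way for a shift and 0.1 rad each way for a turn. Its arguments: {"type":"object","properties":{"increments":{"type":"array","items":{"type":"array","items":{"type":"number"}}}},"required":["increments"]}

```bash
ls; mkdir -p pics; cat > h.py <<'E'
import numpy as np, cv2
from workcell import robot, eyes
from scipy.spatial.transform import Rotation as R
def cam(name):
    c=eyes.get_calibration(name)
    if name=="wrist":
        s=robot.observe(); T=np.eye(4); T[:3,:3]=R.from_quat(s["orientation"]).as_matrix(); T[:3,3]=s["ee_pos"]
        Twc=T@np.array(c["T_tool_cam"])
    else: Twc=np.linalg.inv(np.array(c["camera_from_world"]))
    return c,Twc
def ray(ct,p):
    c,T=ct; d=np.array([(p[1]-c["cx"])/c["fx"],(p[0]-c["cy"])/c["fy"]]); u=d.copy()
    for _ in range(20): u=d/(1+c["k1"]*(u@u))
    v=T[:3,:3]@np.array([u[0],u[1],1]); return T[:3,3],v/np.linalg.norm(v)
def at_z(ct,p,z):
    o,v=ray(ct,p); return o+v*(z-o[2])/v[2]
def tri(rays):
    A=np.zeros((3,3));b=np.zeros(3)
    for o,v in rays:
        P=np.eye(3)-np.outer(v,v);A+=P;b+=P@o
    x=np.linalg.solve(A,b); return x,[float(np.linalg.norm(np.cross(x-o,v))) for o,v in rays]
def proj(ct,X):
    c,T=ct; p=np.linalg.inv(T)@np.append(X,1); u=p[:2]/p[2]; u=u*(1+c["k1"]*(u@u))
    return np.array([c["fy"]*u[1]+c["cy"],c["fx"]*u[0]+c["cx"]])
E
python3 - <<'E'
from h import *
np.set_printoptions(precision=3,suppress=True)
print(robot.observe())
C={}
for n in ("side","top"):
    C[n]=cam(n); cv2.imwrite(f"pics/{n}0.png",eyes.get_image(n)); print(n,C[n][1][:3,3],C[n][1][:3,2])
for t in ["pail_axis","tab","bail_grip","cradle_axis","tray_floor","pail","cradle","ball0_center","can","tape","lid"]:
    r={n:[(np.round(x["point"],1).tolist(),round(x["score"],2)) for x in eyes.tip_of(n,t)[:3]] for n in C}
    print(t,r)
    if r["side"] and r["top"]: print("   ",*tri([ray(C[n],r[n][0][0]) for n in C]))
E
```

```text
pics
{'time': 0.0, 'q': array([-1.296,  0.246,  1.559, -0.   ,  1.339, -0.174]), 'joint_velocities': array([-0.   ,  0.001, -0.001, -0.001, -0.   ,  0.001]), 'joint_torque': array([  0.002, -42.95 , -32.613,  -0.   ,   0.005,   0.   ]), 'ee_pos': array([ 0.282, -0.585,  0.23 ]), 'orientation': array([ 0.975,  0.223, -0.   , -0.001]), 'wrist_force': array([-0.051, -0.311,  0.578]), 'wrist_torque': array([-0.035,  0.006, -0.043]), 'grasp_force': 0.0, 'opening': 0.08498406532268667}
side [ 0.807 -0.535  0.594] [-0.268  0.737 -0.62 ]
top [ 0.438 -0.013  1.1  ] [ 0.178  0.039 -0.983]
pail_axis {'side': [([338.9, 271.5], 0.6)], 'top': [([188.4, 453.5], 0.75)]}
    [ 0.635 -0.254  0.092] [0.001418240247574938, 0.0014182402475747646]
tab {'side': [([369.8, 217.2], 0.94), ([152.1, 346.9], 0.2)], 'top': [([231.9, 466.3], 0.94), ([171.8, 332.0], 0.56)]}
    [ 0.553 -0.294  0.022] [0.0006198751879893685, 0.0006198751879893016]
bail_grip {'side': [([315.0, 207.0], 0.85), ([339.5, 269.4], 0.5), ([359.8, 261.2], 0.33)], 'top': [([221.1, 479.5], 0.9), ([209.1, 444.5], 0.24)]}
    [ 0.559 -0.287  0.1
[... 767 characters left out ...]
([312.8, 341.6], 0.55)], 'top': [([190.6, 437.0], 0.7), ([163.1, 384.2], 0.47), ([134.8, 436.4], 0.43)]}
    [ 0.645 -0.235  0.016] [0.0013661433646637434, 0.0013661433646637489]
can {'side': [([267.3, 357.8], 0.62)], 'top': [([169.6, 332.8], 0.9), ([198.6, 446.5], 0.68)]}
    [0.696 0.001 0.005] [0.0010835821803811636, 0.0010835821803812991]
tape {'side': [([207.8, 376.7], 0.7), ([239.1, 248.9], 0.55), ([363.6, 262.6], 0.22)], 'top': [([280.4, 331.5], 0.67)]}
    [0.578 0.021 0.13 ] [0.13713273937404558, 0.13713273937404552]
lid {'side': [([248.4, 307.8], 0.77)], 'top': [([217.8, 324.7], 0.55), ([196.0, 227.6], 0.42)]}
    [0.583 0.017 0.005] [0.00015299852678254326, 0.00015299852678261406]
```

View pics/side0.png

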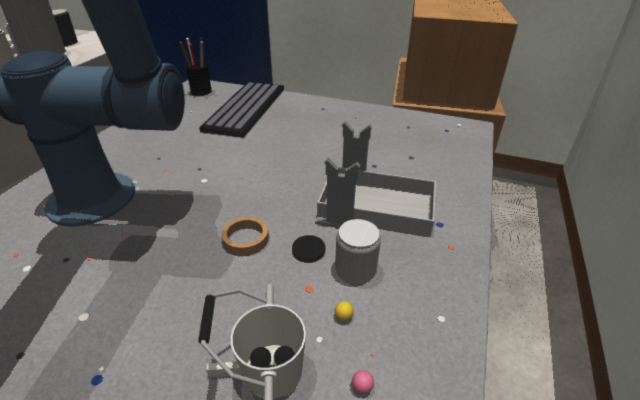

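View pics/top0.png

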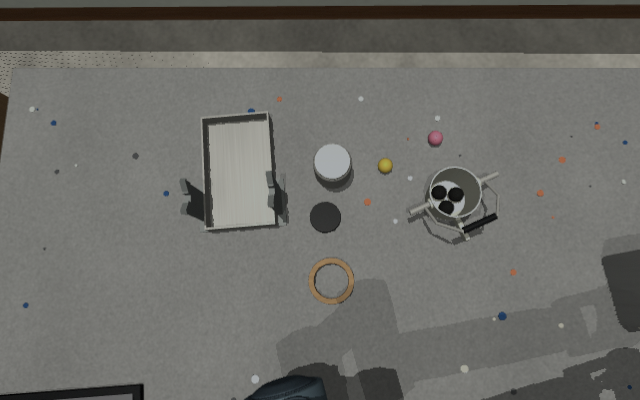

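The views agree with the detections: pail at lower right with its bail leaning towards the robot (grip at side (207,315)), all three balls in the pail, cradle with its tray pointing +x, can and lid between the two. I'll move over the bail and turn the tool so it pinches along pail x.

Emit:
arm_command --pt "0.38 0.41 0.03 1 1" --pt "0.38 0.41 0.03 1 1" --pt "0.38 0.41 0.03 1 1" --pt "0.38 0.41 0.03 1 1" --pt "0.38 0.41 0.03 1 1" --pt "0.38 0.41 0.03 1 1" --pt "0.38 0.41 0.03 1 0.5" --pt "0.38 0.41 0.03 1 0" --pt "0.38 0.41 0.03 1 0" --pt "0.38 0.41 0.03 1 0" --pt "0.38 0.41 0.03 1 0" --pt "0.38 0.41 0.03 1 0"

```text
time: 2.7
ee_pos: [0.5563, -0.2896, 0.2531]
orientation: [0.678, 0.735, 0.0, 0.0]
wrist_force: [0.4, -0.1, -0.0]
opening: 0.043
grasp_force: 0.0
```

Emit:
arm_command --pt "0 0 0 1 0" --pt "0 0 0 1 0" --pt "0 0 0 1 0" --pt "0 0 0 0.7 0" --pt "0 0 0 0 0" --pt "0 0 0 0 0"

```text
time: 3.45
ee_pos: [0.5556, -0.2904, 0.2529]
orientation: [0.533, 0.846, 0.0, 0.0]
wrist_force: [0.3, -0.3, 0.4]
opening: 0.0425
grasp_force: 0.0
```

```bash
cat > m.py <<'E'
from h import *
import sys
np.set_printoptions(precision=3,suppress=True)
s=robot.observe(); Rm=R.from_quat(s["orientation"]).as_matrix()
print("t",s["time"],"pos",s["ee_pos"],"yawx",np.arctan2(Rm[1,0],Rm[0,0]),"F",s["wrist_force"],"op",s["opening"],"gf",s["grasp_force"],"q",s["q"])
def look(names,cams=("side","top","wrist"),save=None):
    C={}
    for n in cams:
        C[n]=cam(n); im=eyes.get_image(n)
        if save and n in save: cv2.imwrite("pics/"+save[n],im)
    out={}
    for t in names:
        r={}
        for n in cams:
            d=eyes.tip_of(n,t)
            if d and d[0]["score"]>0.4: r[n]=d[0]
        if len(r)>1: 
            out[t],e=tri([ray(C[n],r[n]["point"]) for n in r]); print(t,out[t],np.round(e,4))
        else: print(t,"few")
        print("     ",{n:(np.round(r[n]["point"]).tolist(),round(r[n]["score"],2)) for n in r})
    return C,out
E
python3 - <<'E'
from m import *
look(["pail_axis","bail_grip","tab","pail","cradle_axis","cradle","tray_floor"],save={"wrist":"w1.png"})
print(eyes.get_calibration("wrist")["T_tool_cam"])
C=cam("top")
# tray rim corners in first top picture, z=.045
for p in [(117,202),(113,268),(226,278)]: print(at_z(C,p,0.045))
E
```

```text
t 3.45 pos [ 0.556 -0.29   0.253] yawx 2.017798768361973 F [ 0.264 -0.331  0.377] op 0.04254727548215614 gf 0.0 q [-0.662  0.175  1.599  0.     1.367 -1.109]
pail_axis [ 0.628 -0.254  0.084] [0.002 0.005 0.004]
      {'side': ([341.0, 270.0], 0.67), 'top': ([194.0, 455.0], 0.72), 'wrist': ([170.0, 401.0], 0.73)}
bail_grip [ 0.556 -0.287  0.151] [0.003 0.002 0.002]
      {'side': ([316.0, 203.0], 0.85), 'top': ([222.0, 479.0], 0.49), 'wrist': ([189.0, 323.0], 0.8)}
tab [ 0.553 -0.296  0.015] [0. 0.]
      {'side': ([373.0, 217.0], 0.86), 'top': ([232.0, 466.0], 0.96)}
pail [ 0.628 -0.255  0.002] [0.001 0.007 0.007]
      {'side': ([370.0, 273.0], 0.79), 'top': ([197.0, 446.0], 0.78), 'wrist': ([157.0, 378.0], 0.9)}
cradle_axis [ 0.62  -0.201  0.369] [0.093 0.093]
      {'side': ([152.0, 347.0], 0.85), 'top': ([222.0, 481.0], 0.61)}
cradle [0.612 0.206 0.011] [0.004 0.004]
      {'side': ([198.0, 346.0], 0.82), 'top': ([202.0, 241.0], 0.81)}
tray_floor [0.688 0.214 0.004] [0.004 0.004]
      {'side': ([205.0, 376.0], 0.76), 'top': ([170.0, 240.0], 0.6)}
[[ 0.    -0.957 -0.29   0.075]
 [ 1.     0.001 -0.     0.   ]
 [ 0.    -0.29   0.957 -0.143]
 [ 0.     0.     0.     1.   ]]
[0.806 0.301 0.045]
[0.816 0.149 0.045]
[0.558 0.118 0.045]
```

Emit:
arm_command --pt "0 0 -0.7 0 0" --pt "0 0 -0.7 0 0" --pt "0 0 -0.6 0 0" --pt "0 0 0 0 0" --pt "0.205 0.1 0 0 0" --pt "0.205 0.1 0.15 0 0" --pt "0.205 0.1 0.18 0 0" --pt "0.205 0.1 0.12 0 0" --pt "0.205 0.1 0.08 0 0" --pt "0.205 0.1 0.07 0 0" --pt "0 0 0 0 0" --pt "0 0 0 0 0"

```text
time: 6.15
ee_pos: [0.6292, -0.2542, 0.1682]
orientation: [0.532, 0.847, 0.0, -0.001]
wrist_force: [-0.5, -0.8, -0.6]
opening: 0.0433
grasp_force: 0.0
```

```bash
python3 - <<'E'
from m import *
look(["pail_axis","bail_grip","tab","pail"],save={"side":"s2.png"})
E
```

```text
t 6.15 pos [ 0.629 -0.254  0.168] yawx 2.0188267670517295 F [-0.473 -0.752 -0.556] op 0.043266128914350284 gf 0.0 q [-0.551  0.368  1.525  0.     1.25  -0.999]
pail_axis [ 0.604 -0.097  0.16 ] [0.171 0.274 0.128]
      {'side': ([337.0, 269.0], 0.91), 'top': ([204.0, 239.0], 0.7), 'wrist': ([198.0, 318.0], 0.56)}
bail_grip [ 0.619 -0.257  0.186] [0.001 0.001]
      {'side': ([296.0, 255.0], 0.69), 'wrist': ([268.0, 295.0], 0.75)}
tab [ 0.594 -0.033  0.016] [0.252 0.252]
      {'side': ([370.0, 216.0], 0.89), 'top': ([173.0, 240.0], 0.5)}
pail [ 0.625 -0.254 -0.007] [0.001 0.001]
      {'side': ([372.0, 272.0], 0.97), 'wrist': ([173.0, 314.0], 0.64)}
```

View pics/s2.png

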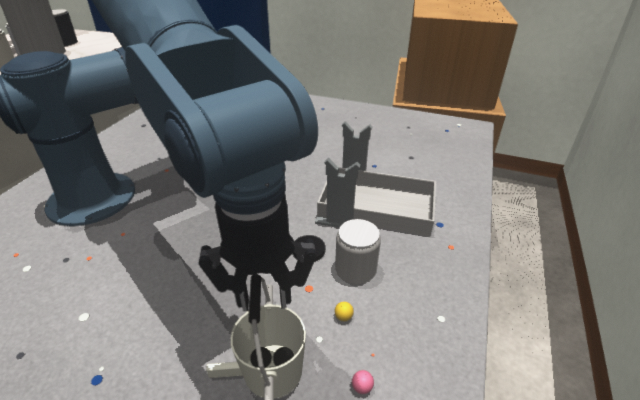

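The side picture shows the bail standing upright between the fingers, with the grip at about (285,256), and the pail unmoved. Next I close and lift.

Emit:
arm_command --pt "0 0 0 0 -1" --pt "0 0 0 0 -1" --pt "0 0 0 0 -1" --pt "0 0 0 0 -1" --pt "0 0 0 0 -1" --pt "0 0 0 0 -1" --pt "0 0 0.1 0 -1" --pt "0 0 0.15 0 -1" --pt "0 0 0.2 0 -1" --pt "0 0 0.3 0 -1" --pt "0 0 0.3 0 -1" --pt "0 0 0.3 0 -1"

```text
time: 8.4
ee_pos: [0.6296, -0.2546, 0.2518]
orientation: [0.532, 0.847, 0.0, 0.001]
wrist_force: [0.7, 0.0, -6.0]
opening: 0.0119
grasp_force: 58.5
```

```bash
python3 - <<'E'
from m import *
look(["pail_axis","bail_grip","tab","pail"],save={"side":"s3.png"})
E
```

```text
t 8.4 pos [ 0.63  -0.255  0.252] yawx 2.0188070708021693 F [ 0.662  0.009 -6.041] op 0.011873948448409426 gf 58.472381830215454 q [-0.551  0.296  1.459  0.     1.386 -0.999]
pail_axis [ 0.629 -0.253  0.172] [0.001 0.001]
      {'side': ([302.0, 265.0], 0.58), 'wrist': ([199.0, 318.0], 0.63)}
bail_grip [ 0.631 -0.254  0.271] [0.001 0.001]
      {'side': ([250.0, 259.0], 0.83), 'wrist': ([270.0, 317.0], 0.95)}
tab [ 0.554 -0.293  0.101] [0. 0.]
      {'side': ([340.0, 209.0], 0.97), 'wrist': ([179.0, 231.0], 0.86)}
pail [ 0.63  -0.255  0.092] [0.001 0.002 0.002]
      {'side': ([338.0, 270.0], 0.67), 'top': ([191.0, 455.0], 0.6), 'wrist': ([174.0, 316.0], 0.93)}
```

Emit:
arm_command --pt "0 0 0.35 0 -1" --pt "-0.03 0.2 0.35 -0.3 -1" --pt "-0.03 0.35 0.35 -0.3 -1" --pt "-0.03 0.5 0.35 -0.3 -1" --pt "-0.03 0.5 0.3 -0.3 -1" --pt "-0.03 0.5 0.2 -0.3 -1" --pt "-0.03 0.5 0.1 -0.3 -1" --pt "-0.03 0.5 0 -0.3 -1" --pt "-0.03 0.5 0 -0.3 -1" --pt "-0.03 0.5 0 -0.3 -1" --pt "-0.03 0.5 0 -0.3 -1" --pt "-0.03 0.5 0 -0.3 -1"

```text
time: 10.65
ee_pos: [0.6097, 0.0495, 0.3722]
orientation: [0.665, 0.747, 0.001, 0.001]
wrist_force: [0.3, -0.5, -6.6]
opening: 0.0122
grasp_force: 58.8
```

Emit:
arm_command --pt "0 0.5 0 -0.2 -1" --pt "0 0.5 0 0 -1" --pt "0 0.5 0 0 -1" --pt "0 0.5 0 0 -1" --pt "0 0.35 0 0 -1" --pt "0 0.2 0 0 -1" --pt "0 0.07 0 0 -1" --pt "0 0 0 0 -1" --pt "0 0 0 0 -1" --pt "0 0 0 0 -1" --pt "0 0 0 0 -1" --pt "0 0 0 0 -1"

```text
time: 12.15
ee_pos: [0.6096, 0.2056, 0.3699]
orientation: [0.672, 0.741, -0.0, 0.0]
wrist_force: [1.4, -0.6, -6.5]
opening: 0.0118
grasp_force: 58.8
```

```bash
python3 - <<'E'
from m import *
look(["pail_axis","bail_grip","tab","pail","cradle_axis","cradle","tray_floor"],save={"side":"s4.png","wrist":"w4.png"})
E
```

```text
t 12.15 pos [0.61  0.206 0.37 ] yawx 1.6686137497264117 F [ 1.399 -0.593 -6.453] op 0.011826436933303177 gf 58.794904947280884 q [ 0.149  0.154  1.413 -0.     1.574  0.052]
pail_axis [0.608 0.207 0.281] [0.001 0.003 0.002]
      {'side': ([91.0, 351.0], 0.95), 'top': ([183.0, 211.0], 0.6), 'wrist': ([198.0, 320.0], 0.88)}
bail_grip [0.61  0.208 0.387] [0.002 0.002]
      {'top': ([164.0, 193.0], 0.64), 'wrist': ([267.0, 318.0], 0.92)}
tab [0.527 0.198 0.211] [0.003 0.004 0.001]
      {'side': ([119.0, 311.0], 0.72), 'top': ([230.0, 223.0], 0.58), 'wrist': ([178.0, 235.0], 0.83)}
pail [0.613 0.206 0.194] [0.001 0.003 0.004]
      {'side': ([131.0, 351.0], 0.63), 'top': ([186.0, 223.0], 0.61), 'wrist': ([174.0, 319.0], 0.58)}
cradle_axis [0.609 0.204 0.145] [0.001 0.001]
      {'side': ([150.0, 348.0], 0.62), 'top': ([194.0, 230.0], 0.76)}
cradle [0.614 0.121 0.13 ] [0.049 0.074 0.053]
      {'side': ([199.0, 345.0], 0.87), 'top': ([205.0, 237.0], 0.89), 'wrist': ([267.0, 315.0], 0.51)}
tray_floor [0.621 0.13  0.161] [0.113 0.06  0.126]
      {'side': ([205.0, 379.0], 0.58), 'top': ([171.0, 240.0], 0.83), 'wrist': ([248.0, 215.0], 0.71)}
```

View pics/w4.png

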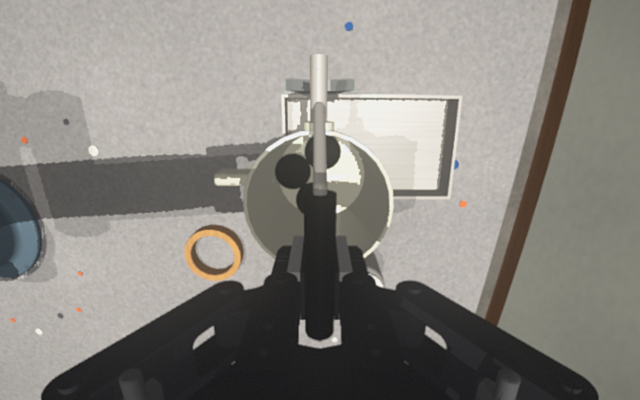

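View pics/s4.png

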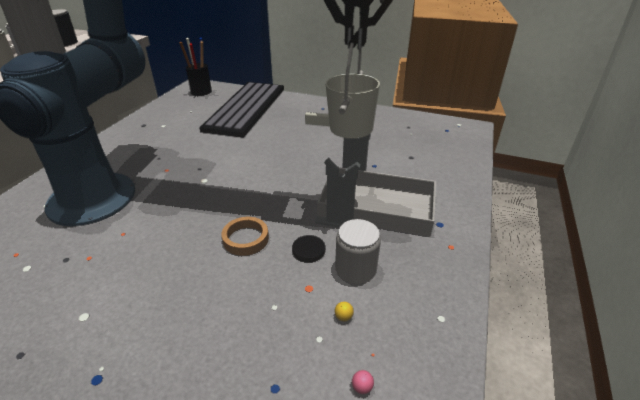

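Side picture: the pail hangs level above the cradle, tab towards the robot. Wrist picture: the far pin (col 319) is centred on the far upright (cols 286–354) and the tray edges run parallel to the image, so yaw is right. I'll lower it.

Emit:
arm_command --pt "0 0 -0.2 0 -1" --pt "0 0 -0.3 0 -1" --pt "0 0 -0.3 0 -1" --pt "0 0 -0.3 0 -1" --pt "0 0 -0.3 0 -1" --pt "0 0 -0.3 0 -1" --pt "0 0 -0.2 0 -1" --pt "0 0 -0.1 0 -1" --pt "0 0 0 0 -1" --pt "0 0 0 0 -1"

```text
time: 14.6
ee_pos: [0.6101, 0.2059, 0.2509]
orientation: [0.672, 0.741, 0.001, 0.001]
wrist_force: [-0.5, -0.3, -6.4]
opening: 0.0116
grasp_force: 58.7
```

```bash
python3 - <<'E'
from m import *
look(["pail_axis","bail_grip","tab","pail","cradle_axis"],save={"side":"s5.png"})
im=cv2.imread("pics/s5.png")[60:260,240:480]; cv2.imwrite("pics/s5c.png",cv2.resize(im,None,fx=3,fy=3))
E
```

```text
t 14.6 pos [0.61  0.206 0.251] yawx 1.6688017110057378 F [-0.463 -0.255 -6.357] op 0.011649179167488803 gf 58.717907667160034 q [0.15  0.215 1.557 0.    1.368 0.052]
pail_axis [0.609 0.207 0.166] [0.002 0.004 0.004]
      {'side': ([141.0, 350.0], 0.76), 'top': ([192.0, 228.0], 0.65), 'wrist': ([196.0, 316.0], 0.68)}
bail_grip [0.61  0.208 0.269] [0.001 0.002 0.001]
      {'side': ([97.0, 352.0], 0.52), 'top': ([180.0, 213.0], 0.6), 'wrist': ([268.0, 318.0], 0.83)}
tab [0.533 0.199 0.084] [0.001 0.001]
      {'side': ([168.0, 316.0], 0.78), 'top': ([236.0, 237.0], 0.94)}
pail [0.614 0.213 0.071] [0.005 0.005]
      {'side': ([177.0, 348.0], 0.74), 'top': ([196.0, 233.0], 0.88)}
cradle_axis few
      {}
```

View pics/s5c.png

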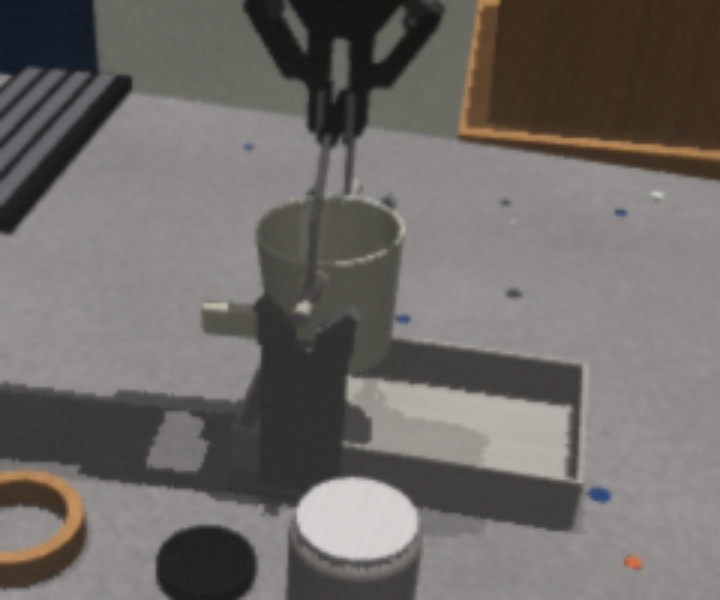

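The pin end (crop (303,310)) sits centred between the notch horns (264 and 350). I'll lower it the rest of the way.

Emit:
arm_command --pt "0 0 -0.1 0 -1" --pt "0 0 -0.1 0 -1" --pt "0 0 -0.1 0 -1" --pt "0 0 -0.1 0 -1" --pt "0 0 -0.1 0 -1" --pt "0 0 0 0 -1" --pt "0 0 0 0 -1"

```text
time: 16.38
ee_pos: [0.6115, 0.2058, 0.2239]
orientation: [0.672, 0.741, 0.002, 0.002]
wrist_force: [-1.0, -1.4, 6.0]
opening: 0.0119
grasp_force: 60.1
```

```bash
python3 - <<'E'
from m import *
look(["pail_axis","bail_grip","tab","pail"])
E
```

```text
t 16.375 pos [0.612 0.206 0.224] yawx 1.66876040057125 F [-1.042 -1.352  6.01 ] op 0.011939433235827485 gf 60.05225121974945 q [ 0.149  0.237  1.581 -0.     1.317  0.052]
pail_axis [0.61  0.207 0.143] [0.002 0.003 0.001]
      {'side': ([151.0, 348.0], 0.86), 'top': ([193.0, 229.0], 0.93), 'wrist': ([200.0, 316.0], 0.58)}
bail_grip [0.611 0.207 0.242] [0.003 0.003 0.002]
      {'side': ([109.0, 350.0], 0.5), 'top': ([183.0, 218.0], 0.67), 'wrist': ([266.0, 318.0], 0.7)}
tab [0.528 0.196 0.059] [0.002 0.002 0.003]
      {'side': ([178.0, 314.0], 0.84), 'top': ([238.0, 240.0], 0.78), 'wrist': ([179.0, 232.0], 0.96)}
pail [0.616 0.205 0.055] [0.001 0.007 0.006]
      {'side': ([183.0, 349.0], 0.73), 'top': ([196.0, 241.0], 0.71), 'wrist': ([173.0, 319.0], 0.92)}
```

Seated: the pail axis reads (0.610, 0.207, 0.143) and the load is now on the notches. I'll release, rise, back off and turn 90°.

Emit:
arm_command --pt "0 0 0.02 0 0" --pt "0 0 0 0 0" --pt "0 0 0 0 0" --pt "0 0 0 0 0" --pt "0 0 0.4 0 0" --pt "0 0 0.5 0 0" --pt "0 0 0.5 0 0" --pt "-0.3 -0.03 0 1 0" --pt "-0.3 -0.03 0 1 0" --pt "-0.3 -0.03 0 1 0" --pt "-0.3 -0.03 0 1 0" --pt "-0.3 -0.03 0 1 0"

```text
time: 18.62
ee_pos: [0.519, 0.1967, 0.305]
orientation: [0.466, 0.885, -0.0, -0.0]
wrist_force: [0.5, 0.1, 1.0]
opening: 0.0426
grasp_force: 0.0
```

Emit:
arm_command --pt "-0.3 -0.03 0 1 0" --pt "-0.3 -0.03 0 1 0" --pt "-0.1 -0.02 0 1 0" --pt "0 0 0 1 0" --pt "0 0 0 1 0" --pt "0 0 0 1 0" --pt "0 0 0 1 -0.2" --pt "0 0 0 1 -0.2" --pt "0 0 0 1 -0.2" --pt "0 0 0 1 -0.2" --pt "0 0 0 0.7 -0.2" --pt "0 0 0 0 -0.2"

```text
time: 20.12
ee_pos: [0.4776, 0.192, 0.305]
orientation: [-0.048, 0.999, 0.0, -0.0]
wrist_force: [-0.1, 0.0, -0.2]
opening: 0.034
grasp_force: 0.0
```

```bash
python3 - <<'E'
from m import *
look(["pail_axis","bail_grip","tab","pail","ball0_center"],save={"side":"s6.png"})
E
```

```text
t 20.125 pos [0.478 0.192 0.305] yawx -3.045204445209529 F [-0.125  0.016 -0.193] op 0.03400477849546814 gf 0.0 q [ 0.162 -0.132  1.817  0.     1.457 -1.506]
pail_axis [0.607 0.205 0.143] [0.004 0.005 0.003]
      {'side': ([150.0, 346.0], 0.88), 'top': ([193.0, 231.0], 0.9), 'wrist': ([288.0, 321.0], 0.62)}
bail_grip [0.564 0.213 0.213] [0.041 0.042 0.078]
      {'side': ([109.0, 348.0], 0.74), 'top': ([189.0, 218.0], 0.95), 'wrist': ([205.0, 324.0], 0.75)}
tab [0.539 0.199 0.051] [0.002 0.004 0.003]
      {'side': ([180.0, 318.0], 0.92), 'top': ([234.0, 242.0], 0.69), 'wrist': ([205.0, 321.0], 0.63)}
pail [0.622 0.206 0.059] [0.002 0.003 0.002]
      {'side': ([183.0, 351.0], 0.73), 'top': ([194.0, 238.0], 0.6), 'wrist': ([264.0, 320.0], 0.91)}
ball0_center [ 0.772  0.246 -0.473] [0.2   0.131 0.147]
      {'side': ([380.0, 361.0], 0.61), 'top': ([197.0, 224.0], 0.67), 'wrist': ([267.0, 344.0], 0.9)}
```

View pics/s6.png

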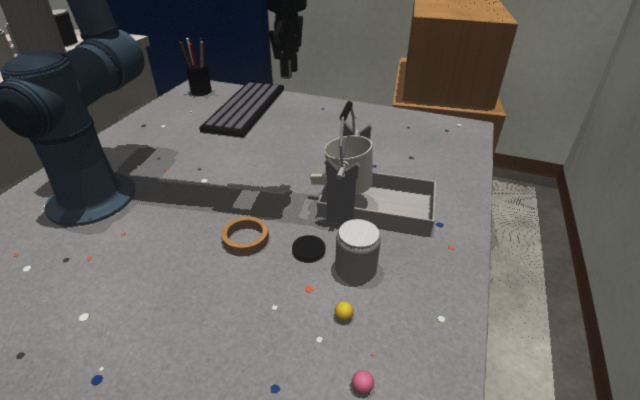

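The pail hangs in the cradle with the bail upright (side (105,347)) and the tab towards the robot (180,317). It may lean slightly, so I'll measure that before taking the tab.

```bash
python3 - <<'E'
from m import *
C={n:cam(n) for n in ("side","top","wrist")}
acc={}
for k in range(3):
    for n in C: eyes.get_image(n)
    for t in ("tab","pail","pail_axis"):
        for n in C:
            d=eyes.tip_of(n,t)
            if d and d[0]["score"]>.5: acc.setdefault((t,n),[]).append(d[0]["point"])
for t in ("tab","pail","pail_axis"):
    r={n:np.median(acc[t,n],0) for n in C if (t,n) in acc}; print(t,*tri([ray(C[n],r[n]) for n in r]),r)
ax=np.array([.610,.206,.14]);Q=R.from_euler("z",0.1)
for th in (-.2,-.1,0,.1):
    P=Q*R.from_euler("y",th)
    print(th,{n:[np.round(proj(C[n],ax+P.apply(v))).tolist() for v in ([-.086,0,-.071],[-.102,0,-.071],[0,0,-.085])] for n in C})
cv2.imwrite("pics/w7.png",eyes.get_image("wrist"))
s=eyes.get_image("side")[80:230,270:420]; w=eyes.get_image("wrist")[130:400,180:460]
o=np.zeros((540,800,3),np.uint8); o[:375,:375]=cv2.resize(s,(375,375)); o[:405,380:]=cv2.resize(w,(420,405)); cv2.imwrite("pics/c7.png",o)
E
```

```text
t 21.025 pos [0.478 0.192 0.305] yawx -3.044391799278386 F [ 0.26  -0.019  0.264] op 0.034319929673453174 gf 0.0 q [ 0.162 -0.132  1.817 -0.     1.457 -1.506]
tab [0.54  0.198 0.051] [0.000807533009671109, 0.0034545367734003865, 0.00302350337152729] {'side': array([180.3, 317.9]), 'top': array([233.1, 242.4]), 'wrist': array([205.6, 320.2])}
pail [0.622 0.206 0.059] [0.000447396676831075, 0.0016753383327684395, 0.001388414471844192] {'side': array([182.4, 352.2]), 'top': array([195.4, 238.7]), 'wrist': array([264. , 319.3])}
pail_axis [0.608 0.207 0.142] [0.0012082290637507557, 0.0010825964995051314, 0.000809339497340483] {'side': array([150.7, 348.5]), 'top': array([195.4, 229.5]), 'wrist': array([288.8, 320.5])}
-0.2 {'side': [[179.0, 318.0], [180.0, 312.0], [184.0, 354.0]], 'top': [[233.0, 240.0], [241.0, 241.0], [194.0, 238.0]], 'wrist': [[207.0, 319.0], [195.0, 319.0], [266.0, 319.0]]}
-0.1 {'side': [[176.0, 315.0], [176.0, 309.0], [183.0, 351.0]], 'top': [[237.0, 239.0], [244.0, 240.0], [197.0, 238.0]], 'wrist': [[202.0, 319.0], [190.0, 319.0], [260.0, 319.0]]}
0 {'side': [[173.0, 312.0], [172.0, 305.0], [183.0, 347.0]], 'top': [[240.0, 239.0], [247.0, 239.0], [201.0, 238.0]], 'wrist': [[199.0, 319.0], [187.0, 319.0], [255.0, 319.0]]}
0.1 {'side': [[170.0, 309.0], [168.0, 303.0], [182.0, 344.0]], 'top': [[243.0, 238.0], [250.0, 238.0], [205.0, 238.0]], 'wrist': [[196.0, 319.0], [184.0, 319.0], [249.0, 319.0]]}
```

View pics/c7.png

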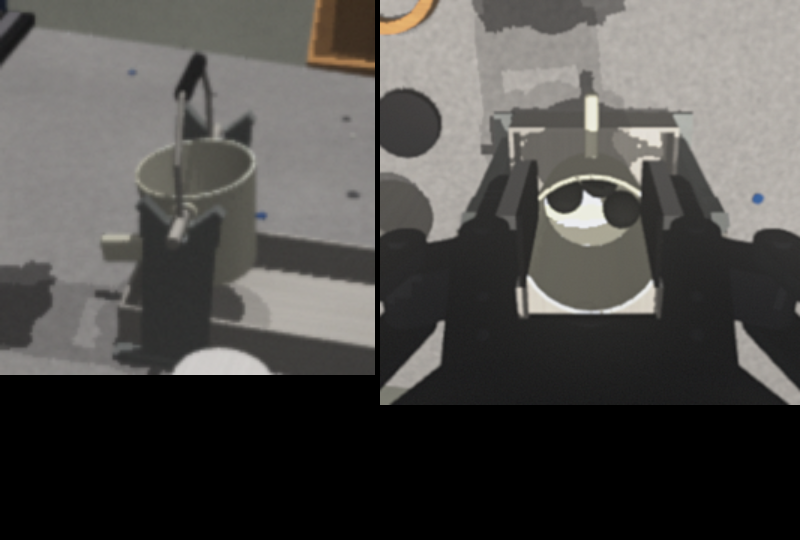

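The crop shows that the loaded pail leans about -0.18 rad because the balls sit on the tab side. That leaves the tab tip at x≈0.522, z≈0.052, and the rim overhangs it. I'll come down outside the tab, then move in and hold only its tip.

Emit:
arm_command --pt "0 0 -0.6 0 -0.3" --pt "0 0 -0.8 0 -0.3" --pt "0 0 -0.8 0 -0.3" --pt "0 0 -0.8 0 -0.3" --pt "0 0 -0.8 0 -0.3" --pt "0 0 -0.6 0 -0.3" --pt "0 0 0 0 -0.3" --pt "0.2 0.02 0 0 -0.3" --pt "0.2 0.02 0 0 -0.3" --pt "0.1 0.02 0 0 -0.3" --pt "0 0 0 0 -0.3"

```text
time: 24.35
ee_pos: [0.5087, 0.1957, 0.0419]
orientation: [-0.049, 0.999, 0.0, 0.001]
wrist_force: [0.4, -0.0, 0.5]
opening: 0.0301
grasp_force: 0.0
```

```bash
python3 - <<'E'
from m import *
look(["tab","pail","pail_axis"],save={"wrist":"w8.png","side":"s8.png"})
s=cv2.imread("pics/s8.png")[80:230,250:400]; w=cv2.imread("pics/w8.png")[130:400,180:460]
o=np.zeros((405,800,3),np.uint8); o[:375,:375]=cv2.resize(s,(375,375)); o[:405,380:]=cv2.resize(w,(420,405)); cv2.imwrite("pics/c8.png",o)
E
```

```text
t 24.35 pos [0.509 0.196 0.042] yawx -3.0444736535499697 F [ 0.404 -0.047  0.498] op 0.030118624517482418 gf 0.0 q [ 0.159  0.259  1.929  0.     0.952 -1.509]
tab [0.569 0.191 0.05 ] [0.027 0.045 0.025]
      {'side': ([181.0, 318.0], 0.74), 'top': ([200.0, 248.0], 0.64), 'wrist': ([319.0, 321.0], 0.79)}
pail [0.623 0.21  0.057] [0.001 0.001]
      {'side': ([183.0, 352.0], 0.85), 'top': ([195.0, 236.0], 0.89)}
pail_axis [0.609 0.208 0.145] [0.001 0.001]
      {'side': ([150.0, 349.0], 0.74), 'top': ([194.0, 228.0], 0.7)}
```

View pics/c8.png

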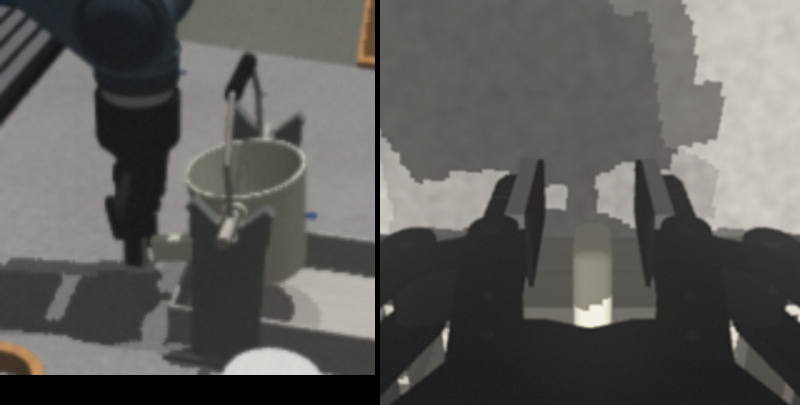

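The tab is centred between the fingers (crop col 592) and the gripper body just clears the rim. I'll go in 6 mm more and close.

Emit:
arm_command --pt "0.06 0.01 0 0 -0.3" --pt "0.05 0 0 0 -0.3" --pt "0 0 0 0 -0.6" --pt "0 0 0 0 -0.8" --pt "0 0 0 0 -0.8" --pt "0 0 0 0 -0.8" --pt "0 0 0 0 -0.8"

```text
time: 25.82
ee_pos: [0.5147, 0.1962, 0.0415]
orientation: [-0.049, 0.999, 0.0, 0.001]
wrist_force: [2.2, 0.6, 1.9]
opening: 0.0105
grasp_force: 58.4
```

Emit:
arm_command --pt "-0.08 -0.01 0.08 0 -0.8" --pt "-0.08 -0.01 0.09 0 -0.8" --pt "-0.08 -0.01 0.1 0 -0.8" --pt "-0.07 -0.01 0.1 0 -0.8" --pt "-0.06 -0.01 0.11 0 -0.8" --pt "-0.05 0 0.11 0 -0.8" --pt "-0.05 0 0.11 0 -0.8" --pt "-0.04 0 0.11 0 -0.8" --pt "0 0 0 0 -0.8" --pt "0 0 0 0 -0.8"

```text
time: 27.08
ee_pos: [0.4862, 0.1932, 0.0912]
orientation: [-0.048, 0.999, 0.0, 0.004]
wrist_force: [10.1, 1.3, -1.1]
opening: 0.0098
grasp_force: 58.8
```

```bash
python3 - <<'E'
from m import *
look(["tab","pail","pail_axis"],save={"wrist":"w9.png","side":"s9.png"})
s=cv2.imread("pics/s9.png")[80:230,250:400]; w=cv2.imread("pics/w9.png")[130:400,180:460]
o=np.zeros((405,800,3),np.uint8); o[:375,:375]=cv2.resize(s,(375,375)); o[:405,380:]=cv2.resize(w,(420,405)); cv2.imwrite("pics/c9.png",o)
E
```

```text
t 27.075 pos [0.486 0.193 0.091] yawx -3.0446173959011174 F [10.062  1.299 -1.118] op 0.009769153831325435 gf 58.75250458717346 q [ 0.162  0.124  1.977 -0.001  1.034 -1.506]
tab [0.536 0.192 0.094] [0.027 0.047 0.026]
      {'side': ([163.0, 305.0], 0.65), 'top': ([211.0, 240.0], 0.52), 'wrist': ([290.0, 321.0], 0.88)}
pail [0.584 0.203 0.058] [0.003 0.004 0.002]
      {'side': ([181.0, 335.0], 0.82), 'top': ([212.0, 237.0], 0.57), 'wrist': ([355.0, 315.0], 0.89)}
pail_axis [ 0.661  0.257 -0.046] [0.021 0.021]
      {'side': ([207.0, 378.0], 0.42), 'top': ([196.0, 230.0], 0.97)}
```

View pics/c9.png

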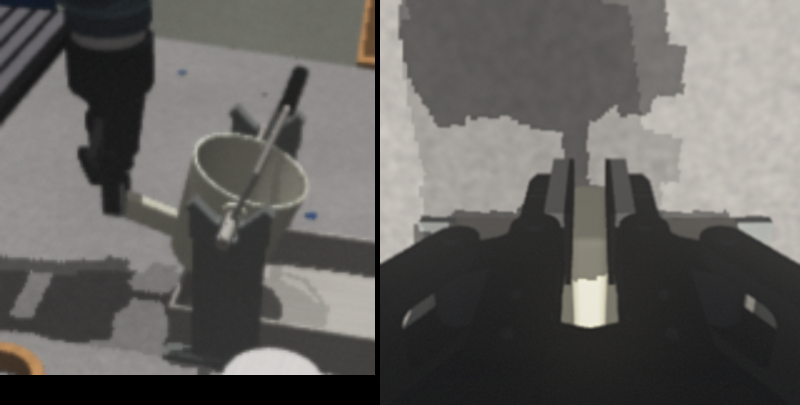

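Held at about +0.3 rad, pins still in the notches. The balls should have rolled to the far side, so I'll let go and take a deeper hold now that there is clearance.

Emit:
arm_command --pt "0.02 0 0 0 -0.4" --pt "0 0 0 0 -0.3" --pt "0 0 0 0 -0.3" --pt "0 0 0 0 -0.3" --pt "0 0 0 0 -0.3" --pt "0 0 0 0 -0.3" --pt "0 0 0 0 -0.3" --pt "0 0 0 0 -0.3" --pt "0 0 0 0 -0.3" --pt "0 0 0 0 -0.3" --pt "0 0 0 0 -0.3" --pt "0 0 0 0 -0.3"

```text
time: 29.18
ee_pos: [0.4848, 0.1932, 0.0897]
orientation: [-0.049, 0.999, 0.0, 0.0]
wrist_force: [-0.2, 0.4, -0.2]
opening: 0.0297
grasp_force: 0.0
```

```bash
python3 - <<'E'
from m import *
C,o=look(["tab","pail","pail_axis"],cams=("side","wrist"))
C2={n:cam(n) for n in ("side","top","wrist")}
ax=np.array([.610,.206,.14]);Q=R.from_euler("z",0.1)
for th in (-.2,-.1,0,.1,.2,.3):
    P=Q*R.from_euler("y",th)
    print(th,{n:[np.round(proj(C2[n],ax+P.apply(v))).tolist() for v in ([-.086,0,-.071],[0,0,-.085])] for n in ("side","wrist")})
E
```

```text
t 29.175 pos [0.485 0.193 0.09 ] yawx -3.0443868806261265 F [-0.22   0.351 -0.199] op 0.029729649252015766 gf 0.0 q [ 0.162  0.127  1.976  0.     1.038 -1.506]
tab [0.536 0.197 0.052] [0.003 0.003]
      {'side': ([181.0, 315.0], 0.97), 'wrist': ([299.0, 318.0], 0.75)}
pail few
      {'side': ([184.0, 354.0], 0.76)}
pail_axis few
      {'side': ([150.0, 347.0], 0.55)}
-0.2 {'side': [[179.0, 318.0], [184.0, 354.0]], 'wrist': [[302.0, 318.0], [401.0, 318.0]]}
-0.1 {'side': [[176.0, 315.0], [183.0, 351.0]], 'wrist': [[298.0, 318.0], [392.0, 318.0]]}
0 {'side': [[173.0, 312.0], [183.0, 347.0]], 'wrist': [[296.0, 318.0], [383.0, 318.0]]}
0.1 {'side': [[170.0, 309.0], [182.0, 344.0]], 'wrist': [[295.0, 318.0], [375.0, 318.0]]}
0.2 {'side': [[166.0, 307.0], [181.0, 340.0]], 'wrist': [[297.0, 318.0], [367.0, 318.0]]}
0.3 {'side': [[162.0, 305.0], [180.0, 337.0]], 'wrist': [[300.0, 317.0], [361.0, 318.0]]}
```

The pail swung back to -0.18 rad, so it simply rests there. I'll retake the tab tip a touch deeper, closing in small steps to find a light hold.

Emit:
arm_command --pt "0 0 -0.4 0 -0.4" --pt "0 0 -0.4 0 -0.4" --pt "0.25 0.02 0 0 -0.4" --pt "0.2 0.02 0 0 -0.4" --pt "0.1 0.01 0 0 -0.4" --pt "0 0 0 0 -0.6" --pt "0 0 0 0 -0.7" --pt "0 0 0 0 -0.71" --pt "0 0 0 0 -0.71"

```text
time: 30.7
ee_pos: [0.5176, 0.1962, 0.0417]
orientation: [-0.049, 0.999, -0.0, -0.0]
wrist_force: [0.3, 1.4, -0.8]
opening: 0.0126
grasp_force: 0.0
```

Emit:
arm_command --pt "0 0 0 0 -0.72" --pt "0 0 0 0 -0.72"

```text
time: 30.95
ee_pos: [0.5177, 0.1962, 0.0417]
orientation: [-0.049, 0.999, 0.0, -0.0]
wrist_force: [0.1, 0.7, -0.8]
opening: 0.0121
grasp_force: 1.0
```

Emit:
arm_command --pt "0 0 0 0 -0.74" --pt "0 0 0 0 -0.74"

```text
time: 31.2
ee_pos: [0.5177, 0.1962, 0.0416]
orientation: [-0.049, 0.999, 0.0, -0.0]
wrist_force: [-0.8, 0.4, 0.7]
opening: 0.0116
grasp_force: 19.9
```

Grip force follows the target closely: -0.72 gives 1 N and -0.74 gives 20 N. I'll loosen, go 4 mm deeper, then hold at about 12 N.

Emit:
arm_command --pt "0 0 0 0 -0.65" --pt "0.04 0 0 0 -0.65" --pt "0.03 0 0 0 -0.65" --pt "0 0 0 0 -0.7" --pt "0 0 0 0 -0.73" --pt "0 0 0 0 -0.732" --pt "0 0 0 0 -0.732"

```text
time: 32.08
ee_pos: [0.5224, 0.1963, 0.0419]
orientation: [-0.049, 0.999, 0.0, 0.0]
wrist_force: [1.7, 1.8, 1.5]
opening: 0.0118
grasp_force: 13.3
```

```bash
python3 - <<'E'
import numpy as np
ax=np.array([.610,.206,.14]);th=np.concatenate([[-.18],np.linspace(-.1,1.92,24)])
cur=np.array([.5224,.1963,.0419]);out=[]
for i,t in enumerate(th[1:]):
    k=np.interp(t,[-.1,.5,1.1],[-.101,-.097,-.091]);z=np.interp(t,[-.1,.5],[-.063,-.070])
    x=k*np.cos(t)+z*np.sin(t); zz=-k*np.sin(t)+z*np.cos(t)
    p=ax+[x*np.cos(.1),x*np.sin(.1),zz-.019]
    d=np.round((p-cur)/.06,2); out.append([float(v) for v in d]+[0,-.732]); cur=cur+d*.06
print(out[:12]);print(out[12:]);print(cur)
E
```

```text
[[-0.1, 0.0, 0.11, 0, -0.732], [-0.09, -0.0, 0.12, 0, -0.732], [-0.08, -0.01, 0.13, 0, -0.732], [-0.07, -0.01, 0.14, 0, -0.732], [-0.06, -0.01, 0.14, 0, -0.732], [-0.05, 0.0, 0.15, 0, -0.732], [-0.04, -0.0, 0.15, 0, -0.732], [-0.02, -0.01, 0.16, 0, -0.732], [0.0, 0.0, 0.16, 0, -0.732], [0.01, 0.01, 0.17, 0, -0.732], [0.03, -0.0, 0.16, 0, -0.732], [0.04, 0.0, 0.16, 0, -0.732]]
[[0.06, 0.01, 0.15, 0, -0.732], [0.06, 0.0, 0.15, 0, -0.732], [0.08, 0.01, 0.14, 0, -0.732], [0.08, 0.01, 0.15, 0, -0.732], [0.09, 0.01, 0.14, 0, -0.732], [0.11, 0.01, 0.12, 0, -0.732], [0.12, 0.01, 0.12, 0, -0.732], [0.13, 0.01, 0.11, 0, -0.732], [0.13, 0.02, 0.1, 0, -0.732], [0.15, 0.01, 0.08, 0, -0.732], [0.15, 0.02, 0.07, 0, -0.732], [0.16, 0.01, 0.06, 0, -0.732]]
[0.5758 0.2023 0.2303]
```

Emit:
arm_command --pt "-0.1 0 0.11 0 -0.732" --pt "-0.09 0 0.12 0 -0.732" --pt "-0.08 -0.01 0.13 0 -0.732" --pt "-0.07 -0.01 0.14 0 -0.732" --pt "-0.06 -0.01 0.14 0 -0.732" --pt "-0.05 0 0.15 0 -0.732" --pt "-0.04 0 0.15 0 -0.732"

```text
time: 32.95
ee_pos: [0.4921, 0.1942, 0.0984]
orientation: [-0.049, 0.999, -0.0, -0.0]
wrist_force: [0.8, -0.9, -1.6]
opening: 0.0119
grasp_force: 12.4
```

```bash
python3 - <<'E'
from m import *
look(["tab","pail","pail_axis"],cams=("side","wrist"))
ax=np.array([.610,.206,.14]);Q=R.from_euler("z",0.1);C=cam("side")
for th in (.2,.3,.4,.5,.6): print(th,[np.round(proj(C,ax+(Q*R.from_euler("y",th)).apply(v))).tolist() for v in ([-.086,0,-.071],[0,0,-.085])])
E
```

```text
t 32.95 pos [0.492 0.194 0.098] yawx -3.0444218793916074 F [ 0.822 -0.939 -1.614] op 0.011877767638892886 gf 12.441307604312897 q [ 0.162  0.13   1.955 -0.     1.058 -1.506]
tab [0.502 0.196 0.107] [0.002 0.002]
      {'side': ([159.0, 302.0], 0.56), 'wrist': ([281.0, 320.0], 0.72)}
pail [0.582 0.203 0.058] [0.001 0.001]
      {'side': ([181.0, 335.0], 0.64), 'wrist': ([339.0, 317.0], 0.77)}
pail_axis few
      {'side': ([153.0, 350.0], 0.83)}
0.2 [[166.0, 307.0], [181.0, 340.0]]
0.3 [[162.0, 305.0], [180.0, 337.0]]
0.4 [[158.0, 303.0], [179.0, 333.0]]
0.5 [[154.0, 302.0], [177.0, 330.0]]
0.6 [[150.0, 301.0], [175.0, 327.0]]
```

Tracking well: about 0.4 rad with low forces. I'll continue along the arc.

Emit:
arm_command --pt "-0.02 -0.01 0.16 0 -0.732" --pt "0 0 0.16 0 -0.732" --pt "0.01 0.01 0.17 0 -0.732" --pt "0.03 0 0.16 0 -0.732" --pt "0.04 0 0.16 0 -0.732" --pt "0.06 0.01 0.15 0 -0.732" --pt "0.06 0 0.15 0 -0.732" --pt "0.08 0.01 0.14 0 -0.732"

```text
time: 34.35
ee_pos: [0.5064, 0.1955, 0.173]
orientation: [-0.049, 0.999, -0.0, -0.003]
wrist_force: [-8.6, -1.6, -0.5]
opening: 0.0116
grasp_force: 12.4
```

```bash
python3 - <<'E'
from m import *
look(["tab","pail","pail_axis"],cams=("side","wrist"))
ax=np.array([.610,.206,.14]);Q=R.from_euler("z",0.1);C=cam("side")
for th in (.8,.9,1,1.1,1.2,1.3): print(th,[np.round(proj(C,ax+(Q*R.from_euler("y",th)).apply(v))).tolist() for v in ([-.086,0,-.071],[0,0,-.085])])
E
```

```text
t 34.35 pos [0.506 0.196 0.173] yawx -3.0440518971106223 F [-8.557 -1.6   -0.542] op 0.011614820663401812 gf 12.379716038703918 q [ 0.159  0.059  1.877  0.     1.21  -1.509]
tab [0.51  0.196 0.169] [0.002 0.002]
      {'side': ([135.0, 304.0], 0.67), 'wrist': ([255.0, 319.0], 0.73)}
pail [0.54  0.199 0.096] [0.001 0.001]
      {'side': ([164.0, 319.0], 0.68), 'wrist': ([242.0, 318.0], 0.62)}
pail_axis few
      {'side': ([151.0, 349.0], 0.75)}
0.8 [[141.0, 301.0], [170.0, 322.0]]
0.9 [[137.0, 302.0], [168.0, 320.0]]
1 [[133.0, 303.0], [165.0, 318.0]]
1.1 [[129.0, 304.0], [162.0, 316.0]]
1.2 [[125.0, 306.0], [159.0, 315.0]]
1.3 [[121.0, 309.0], [156.0, 313.0]]
```

It's at 0.97 rad and still held at the same place on the tab, with no slip. I'll recompute the rest of the arc from the actual hold point.

```bash
python3 - <<'E'
import numpy as np
ax=np.array([.610,.206,.14]);cur=np.array([.506,.196,.173]);out=[]
for t in np.linspace(1.06,1.97,11):
    k,z=-.1015,-.057
    x=k*np.cos(t)+z*np.sin(t); zz=-k*np.sin(t)+z*np.cos(t)
    p=ax+[x*np.cos(.1),x*np.sin(.1),zz-.019]
    d=np.round((p-cur)/.06,2); out.append([float(v) for v in d]); cur=cur+d*.06
print(out,cur)
E
```

```text
[[0.09, 0.0, 0.14], [0.09, 0.01, 0.15], [0.12, 0.01, 0.14], [0.12, 0.01, 0.12], [0.13, 0.02, 0.12], [0.15, 0.01, 0.1], [0.15, 0.02, 0.09], [0.16, 0.01, 0.07], [0.16, 0.02, 0.06], [0.17, 0.02, 0.04], [0.18, 0.01, 0.03]] [0.5972 0.2044 0.2366]
```

Emit:
arm_command --pt "0.06 0 0.15 0 -0.735" --pt "0.09 0.01 0.15 0 -0.735" --pt "0.12 0.01 0.14 0 -0.735" --pt "0.12 0.01 0.12 0 -0.735" --pt "0.13 0.02 0.12 0 -0.735" --pt "0.15 0.01 0.1 0 -0.735"

```text
time: 35.5
ee_pos: [0.549, 0.1993, 0.2208]
orientation: [-0.049, 0.999, 0.0, 0.0]
wrist_force: [-5.4, 0.0, -0.1]
opening: 0.0117
grasp_force: 14.7
```

```bash
python3 - <<'E'
from m import *
look(["tab","pail","pail_axis"],cams=("side","wrist"))
ax=np.array([.610,.206,.14]);Q=R.from_euler("z",0.1);C=cam("side")
for th in (1.2,1.3,1.4,1.5,1.6,1.7): print(th,[np.round(proj(C,ax+(Q*R.from_euler("y",th)).apply(v))).tolist() for v in ([-.086,0,-.071],[0,0,-.085])])
E
```

```text
t 35.5 pos [0.549 0.199 0.221] yawx -3.0443863921778034 F [-5.423  0.041 -0.13 ] op 0.011702491905506445 gf 14.708625376224518 q [ 0.154  0.102  1.74   0.     1.3   -1.514]
tab [0.543 0.199 0.226] [0.001 0.001]
      {'side': ([113.0, 320.0], 0.57), 'wrist': ([241.0, 318.0], 0.61)}
pail [0.53  0.198 0.137] [0.002 0.002]
      {'side': ([149.0, 315.0], 0.56), 'wrist': ([170.0, 317.0], 0.68)}
pail_axis few
      {'side': ([153.0, 351.0], 0.71)}
1.2 [[125.0, 306.0], [159.0, 315.0]]
1.3 [[121.0, 309.0], [156.0, 313.0]]
1.4 [[118.0, 312.0], [153.0, 313.0]]
1.5 [[115.0, 315.0], [149.0, 312.0]]
1.6 [[112.0, 319.0], [146.0, 312.0]]
1.7 [[110.0, 323.0], [143.0, 312.0]]
```

Now about 1.55 rad and on track. I'll continue past 110°, hold a moment, then look.

Emit:
arm_command --pt "0.14 0.02 0.09 0 -0.735" --pt "0.16 0.01 0.07 0 -0.735" --pt "0.16 0.02 0.06 0 -0.735" --pt "0.17 0.02 0.04 0 -0.735" --pt "0.18 0.01 0.02 0 -0.735" --pt "0.1 0 0.0 0 -0.735" --pt "0 0 0 0 -0.735" --pt "0 0 0 0 -0.735" --pt "0 0 0 0 -0.735" --pt "0 0 0 0 -0.735"

```text
time: 37.15
ee_pos: [0.6044, 0.2047, 0.2382]
orientation: [-0.049, 0.999, 0.001, 0.002]
wrist_force: [-3.2, 1.3, 6.2]
opening: 0.0117
grasp_force: 15.1
```

```bash
python3 - <<'E'
from m import *
look(["tab","pail","pail_axis"],save={"side":"s10.png","top":"t10.png"})
ax=np.array([.610,.206,.14]);Q=R.from_euler("z",0.1);C=cam("side")
for th in (1.7,1.8,1.9,2,2.1): print(th,[np.round(proj(C,ax+(Q*R.from_euler("y",th)).apply(v))).tolist() for v in ([-.086,0,-.071],[0,0,-.085])])
for n in ("side","top"): eyes.get_image(n); print([(np.round(d["point"]),round(d["score"],2)) for d in eyes.tip_of(n,"ball0_center")])
s=cv2.imread("pics/s10.png")[80:240,280:440]; w=cv2.imread("pics/t10.png")[90:250,160:320]
cv2.imwrite("pics/c10.png",cv2.resize(np.hstack([s,w]),(800,400)))
E
```

```text
t 37.15 pos [0.604 0.205 0.238] yawx -3.0443352501106635 F [-3.198  1.266  6.194] op 0.011716256596084967 gf 15.137806981801987 q [ 0.149  0.21   1.586  0.001  1.341 -1.52 ]
tab [0.587 0.203 0.255] [0.001 0.002 0.002]
      {'side': ([102.0, 341.0], 0.96), 'top': ([196.0, 217.0], 0.78), 'wrist': ([230.0, 319.0], 0.61)}
pail [0.536 0.201 0.178] [0.003 0.004 0.003]
      {'side': ([133.0, 316.0], 0.92), 'top': ([228.0, 224.0], 0.63), 'wrist': ([110.0, 318.0], 0.97)}
pail_axis few
      {'side': ([152.0, 350.0], 0.57)}
1.7 [[110.0, 323.0], [143.0, 312.0]]
1.8 [[108.0, 328.0], [140.0, 313.0]]
1.9 [[106.0, 333.0], [137.0, 314.0]]
2 [[105.0, 338.0], [134.0, 315.0]]
2.1 [[105.0, 343.0], [131.0, 317.0]]
[(array([380., 363.]), 0.84), (array([312., 342.]), 0.57), (array([201., 395.]), 0.53)]
[(array([157., 233.]), 0.69), (array([136., 438.]), 0.49), (array([164., 384.]), 0.45)]
```

View pics/c10.png

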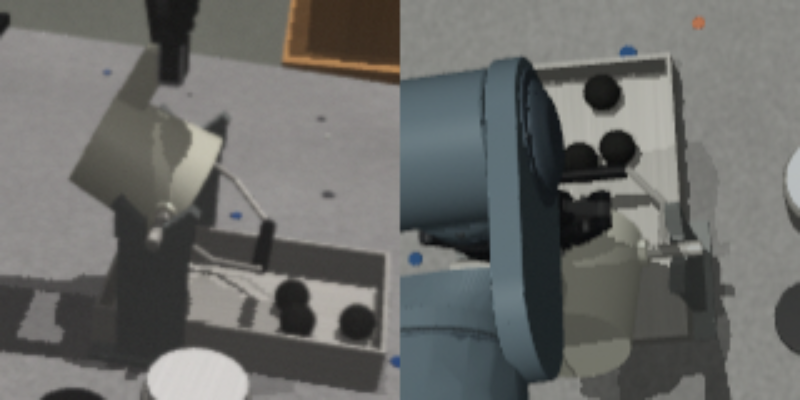

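The crop shows all three balls in the tray (side crop (292,295), (297,320), (357,322)) with the pail tipped about 2.05 rad on its pins. Next I lower it back along the arc.

```bash
python3 - <<'E'
import numpy as np
ax=np.array([.610,.206,.14]);cur=np.array([.6044,.2047,.2382]);out=[]
for t in np.linspace(1.96,-.08,24):
    k,z=-.101,-.0585
    x=k*np.cos(t)+z*np.sin(t); zz=-k*np.sin(t)+z*np.cos(t)
    p=ax+[x*np.cos(.1),x*np.sin(.1),zz-.019]
    d=np.round((p-cur)/.06,2); out.append([float(v) for v in d]); cur=cur+d*.06
print(out[:12]);print(out[12:],cur)
E
```

```text
[[-0.17, -0.0, -0.03], [-0.17, -0.02, -0.03], [-0.16, -0.02, -0.04], [-0.16, -0.01, -0.06], [-0.16, -0.02, -0.08], [-0.15, -0.01, -0.09], [-0.14, -0.02, -0.1], [-0.13, -0.01, -0.11], [-0.11, -0.01, -0.12], [-0.11, -0.01, -0.14], [-0.1, -0.01, -0.14], [-0.08, -0.01, -0.15]]
[[-0.07, -0.01, -0.16], [-0.06, -0.0, -0.16], [-0.04, -0.01, -0.17], [-0.02, -0.0, -0.17], [-0.01, -0.0, -0.17], [0.0, -0.0, -0.17], [0.02, -0.0, -0.18], [0.04, 0.0, -0.17], [0.05, 0.01, -0.16], [0.06, 0.0, -0.16], [0.08, 0.01, -0.15], [0.09, 0.01, -0.15]] [0.5144 0.1963 0.0546]
```

Emit:
arm_command --pt "-0.17 0 -0.03 0 -0.735" --pt "-0.17 -0.02 -0.03 0 -0.735" --pt "-0.16 -0.02 -0.04 0 -0.735" --pt "-0.16 -0.01 -0.06 0 -0.735" --pt "-0.16 -0.02 -0.08 0 -0.735" --pt "-0.15 -0.01 -0.09 0 -0.735" --pt "-0.14 -0.02 -0.1 0 -0.735" --pt "-0.13 -0.01 -0.11 0 -0.735" --pt "-0.11 -0.01 -0.12 0 -0.735" --pt "-0.11 -0.01 -0.14 0 -0.735" --pt "-0.1 -0.01 -0.14 0 -0.735" --pt "-0.08 -0.01 -0.15 0 -0.735"

```text
time: 39.45
ee_pos: [0.5048, 0.195, 0.1711]
orientation: [-0.049, 0.999, 0.0, 0.001]
wrist_force: [4.6, 1.3, -1.9]
opening: 0.0114
grasp_force: 14.1
```

```bash
python3 - <<'E'
from m import *
look(["tab","pail","pail_axis"])
ax=np.array([.610,.206,.14]);Q=R.from_euler("z",0.1);C=cam("side")
for th in (.7,.8,.9,1,1.1,1.2): print(th,[np.round(proj(C,ax+(Q*R.from_euler("y",th)).apply(v))).tolist() for v in ([-.086,0,-.071],[0,0,-.085])])
E
```

```text
t 39.45 pos [0.505 0.195 0.171] yawx -3.0444681718525572 F [ 4.634  1.268 -1.908] op 0.01144685478748686 gf 14.111757427453995 q [ 0.159  0.054  1.887  0.     1.199 -1.509]
tab [0.502 0.196 0.168] [0.001 0.001]
      {'side': ([134.0, 302.0], 0.97), 'wrist': ([246.0, 319.0], 0.86)}
pail [0.543 0.201 0.09 ] [0.001 0.004 0.003]
      {'side': ([166.0, 319.0], 0.55), 'top': ([228.0, 235.0], 0.73), 'wrist': ([247.0, 318.0], 0.98)}
pail_axis [0.61  0.207 0.14 ] [0.003 0.003]
      {'side': ([151.0, 350.0], 0.72), 'top': ([196.0, 230.0], 0.75)}
0.7 [[145.0, 301.0], [173.0, 325.0]]
0.8 [[141.0, 301.0], [170.0, 322.0]]
0.9 [[137.0, 302.0], [168.0, 320.0]]
1 [[133.0, 303.0], [165.0, 318.0]]
1.1 [[129.0, 304.0], [162.0, 316.0]]
1.2 [[125.0, 306.0], [159.0, 315.0]]
```

On track, with the axis at (0.610, 0.207, 0.140). I'll go down the rest of the way.

Emit:
arm_command --pt "-0.05 -0.01 -0.16 0 -0.735" --pt "-0.05 0 -0.16 0 -0.735" --pt "-0.03 -0.01 -0.17 0 -0.735" --pt "-0.02 0 -0.17 0 -0.735" --pt "-0.01 0 -0.17 0 -0.735" --pt "0 0 -0.17 0 -0.735" --pt "0.02 0 -0.17 0 -0.735" --pt "0.04 0 -0.16 0 -0.735" --pt "0.05 0.01 -0.16 0 -0.735" --pt "0.06 0 -0.16 0 -0.735" --pt "0.08 0.01 -0.15 0 -0.735" --pt "0 0 0 0 -0.735"

```text
time: 41.55
ee_pos: [0.5109, 0.195, 0.0629]
orientation: [-0.048, 0.999, 0.0, 0.0]
wrist_force: [5.6, 0.6, 3.1]
opening: 0.0116
grasp_force: 14.7
```

```bash
python3 - <<'E'
from m import *
look(["tab","pail","pail_axis"])
ax=np.array([.610,.206,.14]);Q=R.from_euler("z",0.1);C=cam("side")
for th in (-.2,-.1,0,.1,.2): print(th,[np.round(proj(C,ax+(Q*R.from_euler("y",th)).apply(v))).tolist() for v in ([-.086,0,-.071],[0,0,-.085])])
E
```

```text
t 41.55 pos [0.511 0.195 0.063] yawx -3.0446288082384054 F [5.625 0.589 3.076] op 0.011578996264866323 gf 14.695788323879242 q [ 0.157  0.226  1.921 -0.     0.994 -1.511]
tab [0.527 0.199 0.066] [0.002 0.002]
      {'side': ([174.0, 314.0], 0.61), 'wrist': ([280.0, 319.0], 0.86)}
pail [0.608 0.203 0.056] [0. 0.]
      {'side': ([183.0, 346.0], 0.87), 'top': ([202.0, 240.0], 0.65)}
pail_axis [0.611 0.204 0.144] [0.004 0.004]
      {'side': ([150.0, 351.0], 0.8), 'top': ([196.0, 231.0], 0.72)}
-0.2 [[179.0, 318.0], [184.0, 354.0]]
-0.1 [[176.0, 315.0], [183.0, 351.0]]
0 [[173.0, 312.0], [183.0, 347.0]]
0.1 [[170.0, 309.0], [182.0, 344.0]]
0.2 [[166.0, 307.0], [181.0, 340.0]]
```

The pail is upright at about 0 rad. I'll release, back out and rise clear.

Emit:
arm_command --pt "0.02 0 -0.05 0 -0.735" --pt "0 0 0 0 -0.7" --pt "0 0 0 0 -0.5" --pt "0 0 0 0 -0.3" --pt "0 0 0 0 -0.3" --pt "0 0 0 0 -0.3" --pt "-0.4 -0.04 0 0 -0.3" --pt "-0.5 -0.05 0 0 -0.3" --pt "-0.5 -0.05 0.5 0 -0.3" --pt "0 0 0.8 0 -0.3" --pt "0 0 0.8 0 -0.3" --pt "0 0 0.8 0 -0.3"

```text
time: 43.65
ee_pos: [0.4269, 0.1865, 0.236]
orientation: [-0.049, 0.999, -0.0, 0.0]
wrist_force: [0.4, 0.8, 0.8]
opening: 0.03
grasp_force: 0.0
```

Emit:
arm_command --pt "0 0 0 0 -0.3" --pt "0 0 0 0 -0.3" --pt "0 0 0 0 -0.3" --pt "0 0 0 0 -0.3" --pt "0 0 0 0 -0.3" --pt "0 0 0 0 -0.3" --pt "0 0 0 0 -0.3" --pt "0 0 0 0 -0.3"

```text
time: 44.65
ee_pos: [0.4273, 0.1866, 0.2343]
orientation: [-0.049, 0.999, -0.0, 0.0]
wrist_force: [-0.1, 0.1, 0.0]
opening: 0.0299
grasp_force: 0.0
```

```bash
python3 - <<'E'
from m import *
look(["tab","pail","pail_axis"],save={"side":"s11.png","top":"t11.png"})
ax=np.array([.610,.206,.14]);Q=R.from_euler("z",0.1)
for n in ("side","top"):
  C=cam(n)
  for th in (-.3,-.2,-.1,0): print(n,th,[np.round(proj(C,ax+(Q*R.from_euler("y",th)).apply(v))).tolist() for v in ([-.086,0,-.071],[0,0,-.085])])
C=cam("top"); eyes.get_image("top")
for d in eyes.tip_of("top","ball0_center"): print(np.round(d["point"]),round(d["score"],2),(Q.inv().apply(at_z(C,d["point"],.021)-[.610,.206,0])-[.075,0,0]))
s=cv2.imread("pics/s11.png")[80:240,280:440]; w=cv2.imread("pics/t11.png")[90:250,160:320]
cv2.imwrite("pics/c11.png",cv2.resize(np.hstack([s,w]),(800,400)))
E
```

```text
t 44.65 pos [0.427 0.187 0.234] yawx -3.044379504595458 F [-0.108  0.147  0.008] op 0.029924298687611768 gf 0.0 q [ 0.168 -0.206  2.01  -0.     1.337 -1.5  ]
tab [0.529 0.196 0.063] [0.004 0.005 0.005]
      {'side': ([175.0, 314.0], 0.88), 'top': ([237.0, 243.0], 0.93), 'wrist': ([259.0, 320.0], 0.94)}
pail [0.61  0.203 0.061] [0.003 0.003 0.002]
      {'side': ([182.0, 345.0], 0.73), 'top': ([200.0, 240.0], 0.75), 'wrist': ([322.0, 318.0], 0.69)}
pail_axis [0.608 0.204 0.143] [0.004 0.004]
      {'side': ([151.0, 349.0], 0.56), 'top': ([197.0, 231.0], 0.61)}
side -0.3 [[182.0, 322.0], [183.0, 358.0]]
side -0.2 [[179.0, 318.0], [184.0, 354.0]]
side -0.1 [[176.0, 315.0], [183.0, 351.0]]
side 0 [[173.0, 312.0], [183.0, 347.0]]
top -0.3 [[229.0, 240.0], [190.0, 237.0]]
top -0.2 [[233.0, 240.0], [194.0, 238.0]]
top -0.1 [[237.0, 239.0], [197.0, 238.0]]
top 0 [[240.0, 239.0], [201.0, 238.0]]
[168. 387.] 0.7 [-0.022 -0.336  0.021]
[152. 230.] 0.62 [0.048 0.019 0.021]
[135. 439.] 0.62 [ 0.044 -0.462  0.021]
```

View pics/c11.png

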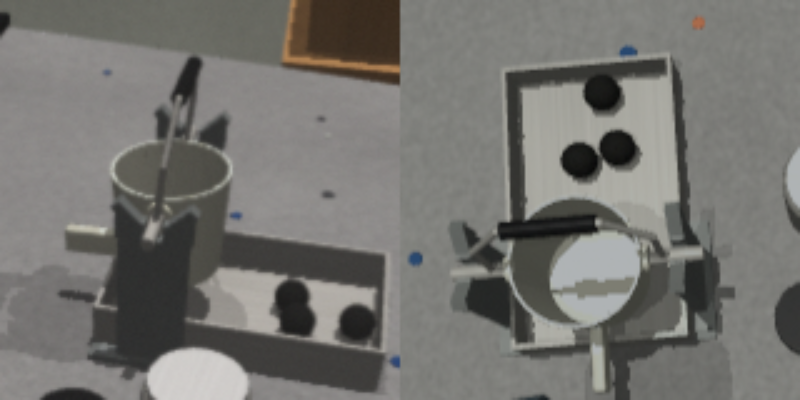

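The picture shows the pail empty and upright (about -0.05 rad) in both notches, all three balls resting in the tray, and the arm clear.

```bash
python3 -c "
from workcell import robot
print(robot.sign_off())"
```

```text
the job is handed in; nothing more can be done
None
```

I handed the job in at about 45 s: the pail hangs empty and upright in the cradle notches, all three balls lie in the tray, and I never touched the paint can, tape roll or jar lid; no verdict was shown.

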